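Snap the retaining clip onto the drive shaft with the clip fork

TASK

Pick up the yellow-handled clip fork from the grey mat and, holding it, use it to push the copper-coloured split clip sideways along its blue loading shoe onto the groove of the steel shaft until it snaps fully home. Do not push the clip with the gripper itself. Then lay the fork back down flat on the grey mat and let go.

Things in the scene. Friction and masses are not known exactly. Their poses are not given: they have to be found in the camera images.
- fork_tool: Clip fork lying flat: yellow handle 18 wide, 20 high, 84 long, black end collars 22 wide, two-pronged steel head 42 wide, 8 high (z 6 to 14). Origin: mid-handle, underside; +x along the tool to the prongs, z up. Prong tips at x = 100, prongs 10 wide, gap 22 wide, 14 deep. About 90 g, balanced about 25 ahead of the origin. A grey screwdriver lies beside it on the mat, on either side. (mm)
- clip: Copper split clip on a blue shoe, slides only along its +x (level, to the shaft). Origin: throat centre, mid-thickness (5). Lip to push: 38 wide, z -2 to +17, back face at x = -21; tail below it to x = -28, z up to +2.5, 6 wide. Shoe top at z = -3, 20 wide. Starts 30 to 36 short; free, then its arms spread on the shaft from 16 short (about 6 N); past 7 short it snaps home to a firm stop. (mm)
- groove (a point): Centre of the groove in the upright steel shaft of a fixed grey printer drive module, 34 above the bench; the clip is home when its origin is here. Shaft head 20 diameter, top 46 above the bench; white gear of 44 diameter below. Base 90 wide, 10 high, from 85 before this point to 80 beyond it along the clip's x. The black gear beyond has its clip already. (mm)
- tool_mat: Grey tool mat, 200 x 200 mm, 4 mm thick, fixed flat on the bench. Origin: centre of its underside.
There are look-alikes about, which are no part of the job. What is shaped like the fork_tool but green is not meant.

How it is judged (in metres and radians):
On the way, in this order (a step that is already met when the one before it is completed fails the run):
1. the fork is picked up by the gripper (height (world z) of fork_tool above 0.015 m and contact force between the fingers and fork_tool above 0.5 N), for 0.1 s.
2. the fork, held in the gripper, pushes the clip (contact force between fork_tool and clip above 0.4 N and contact force between the fingers and fork_tool above 0.5 N).
3. the clip has snapped home in the groove (horizontal distance between clip and groove below 0.005 m), for 0.2 s.
At the end, for the whole second after the job is handed in: The clip sits home in the groove (its origin within 5 mm of the groove's centre), and the fork lies level (long axis within about 12 degrees) and at rest with the middle of its handle over the grey mat, low on it (origin under 27 mm above the bench) (horizontal distance between clip and groove below 0.005 m and x of fork_tool in the frame of tool_mat between -0.11 and 0.11 m and y of fork_tool in the frame of tool_mat between -0.11 and 0.11 m and height (world z) of fork_tool below 0.027 m and angle between fork_tool's own x axis and vertical between 1.35 and 1.79 rad and linear speed of fork_tool below 0.02 m/s); the robot touches nothing.
It fails at once if the gripper or arm itself pushes the clip (contact force between any of the fingers, the arm and clip above 1 N).
It also fails if it takes over 48 s, if anything falls off the work surface, if the arm or the gripper's body presses on something with over 40 N, if the wrist force passes 120 N, or if a joint passes its speed limit or range.

ROBOT

A 6-joint arm with a two-finger parallel gripper is mounted at the origin on a cart in front of the work surface, level with it; the furniture and walls round the work are solid. World frame = base frame: x ahead of the robot, y to its left, z up, the work surface at z = 0. Lengths are in mm, angles in rad, forces in N, time in s.
With the tool pointing down it reaches from about 325 to 925 mm from the base axis. Payload 3.1 kg.
Tool frame: the origin (TCP) lies at the very end of the fingers, on their centre line; the grasp point (between the pads) lies grip_point_offset behind it (grip_point_offset is the distance from the TCP to the grasp point, in mm); z points along the fingers, y is the line along which they close (so a half turn about z gives the same grasp; the last joint's range is limited). The gripper opens to 85 mm and grips with 20 to 120 N. Pads are 22 mm wide; open, the fingers measure 114 mm over their backs; the gripper's body (76 mm by 85 mm) begins 54 mm behind the grasp point. The pads swing forward as they close: fully open they stand 13 mm farther back than shut.
Start: joints at [-1.275, 0.217, 1.613, -0, 1.311, -0.112], TCP at [247.891, -573.75, 231.3] pointing down, gripper open.
Joint ranges: [-2.75, 2.75], [-0.78, 2.1], [0.31, 2.55], [-1.13, 4.27], [0.13, 2.63], [-2.58, 2.58]. Speed limits (rad/s): [2.79, 2.79, 3.14, 3.14, 3.14, 3.14].

INTERFACE

Orientations are given as [roll, pitch, yaw] about the fixed x, y, z axes, in that order (R = Rz(yaw) Ry(pitch) Rx(roll)).
In Python, from bench import goto, move_linear, move_j, gripper_to, pause, inverse_kinematics, read_state, grab_frame, Unreachable, sign_off, grip_point_offset gives the robot as it stands. The module is installed in compiled form; this text tells all that it offers. Calls block until the motion is done:
- goto(position, orientation): joint-space move of the TCP to a pose.
- move_linear(position, rot=None, v=150, contact_N=None): straight line of the TCP; rot=None keeps the orientation; v is the mean speed in mm/s. With contact_N (N) it stops when the force on the tool has changed by that much, and returns True; else False.
- move_j(angles): joint-space move.
- gripper_to(opening): opening from 0.0 (shut) to 1.0 (fully open); the grip force is fixed at half the most; returns when the fingers have stopped.
- pause(seconds).
- inverse_kinematics(position, orientation): joint angles nearest the present ones, or None.
- read_state(): the state.
- grab_frame(name): name is "scene" or "top" or "wrist"; returns a dict with "pixels" (420x560x3 uint8, red, green, blue), "K" (3x3 intrinsics, pixels), "origin" and "orientation" of the camera in the world. Camera axes: x right, y down, z forward; pixel columns grow to the right and rows downward; lengths in mm; the calibration is good to about 2 mm. The wrist camera is an equidistant fisheye: a pixel r from the principal point sees the ray r / f radians off the axis. A picture is of the moment at which its call begins. There is no depth.
A pose or a line that the arm cannot do raises Unreachable and nothing moves.
- sign_off(): hands the job in; it is judged then, once.
The state is a dict: "time_s": time; "joints": joint angles; "joint_vel": joint speeds; "tau": joint torques, N m; "tcp_pos": TCP position; "orientation": TCP orientation; "contact_force": force on the tool from outside, world axes, zero at the start; "torque": the same for the moment, N m; "finger_gap": opening from 0.0 (shut) to 1.0 (fully open); "gripper_force": force on a finger pad.
Only numpy, scipy, OpenCV 4.12 (cv2) and the standard library are available. Lean on these libraries where they do the work, as an engineer would, in place of code of your own. Each camera call takes 0.05 s, during which the arm holds its last target. There are 200 camera calls.

## Working session

There is one attempt and no reset: what is moved stays moved. The work goes in short steps, each a Python script; the robot and the scene stay as the last script left them, time stands still between calls to the robot, and variables do not carry over. Pictures are saved under pics/ and viewed, at most 10 in all, crops included, and the job is handed in when it is done.

```bash
mkdir -p pics; cat > h.py <<'E'
import numpy as np, cv2, pickle
from bench import *
def snap(n,f):
    d=grab_frame(n); pickle.dump(d,open(f'pics/{f}.pkl','wb')); cv2.imwrite(f'pics/{f}.png',d['pixels'][:,:,::-1]); return d
def load(f): return pickle.load(open(f'pics/{f}.pkl','rb'))
def Rm(d):
    o=np.array(d['orientation'],float)
    if o.shape==(3,3): return o
    from scipy.spatial.transform import Rotation as R
    return R.from_euler('xyz',o).as_matrix()
def cast(d,u,v,z,fish=False):
    K=np.array(d['K']); x=(u-K[0,2])/K[0,0]; y=(v-K[1,2])/K[1,1]
    if fish:
        r=np.hypot(x,y); s=np.sin(r)/max(r,1e-9); ray=np.array([x*s,y*s,np.cos(r)])
    else: ray=np.array([x,y,1.])
    ray=Rm(d)@ray; o=np.array(d['origin']); return o+ray*(z-o[2])/ray[2]
E
python3 - <<'E'
from h import *
a=snap('top','t0');b=snap('scene','s0')
print(a['K'],a['origin'],a['orientation'],b['origin'],b['orientation'],grip_point_offset,read_state())
cv2.imwrite('pics/both.png',cv2.resize(np.hstack([a['pixels'],b['pixels']])[:,:,::-1],(800,300)))
E
```

```text
[[452.26195223   0.         278.27392292]
 [  0.         452.26195223 218.48565015]
 [  0.           0.           1.        ]] [377.24641323  70.86292785 881.76122   ] [-2.99190666 -0.02266177 -1.56847809] [-108.28153966 -628.14919194  462.67490327] [-1.97335754 -0.00385597 -0.7092658 ] 18.700000000000003 {'time_s': 0.1, 'joints': array([-1.27522992e+00,  2.17700313e-01,  1.61481724e+00, -2.88965065e-05,
        1.31133349e+00, -1.12197380e-01]), 'joint_vel': array([ 6.02415537e-05, -1.29161645e-03, -3.10893515e-03,  1.89743710e-04,
        7.18806766e-04, -4.08338656e-04]), 'tau': array([-6.96108818e-04, -3.98077834e+01, -3.04971206e+01, -1.81665296e-04,
        4.24102909e-03, -1.56880742e-05]), 'tcp_pos': array([ 247.63815601, -573.01360565,  230.06272642]), 'orientation': array([-3.13934534e+00, -2.25116367e-04,  4.07770984e-01]), 'contact_force': array([-0.25899642,  0.18930248, -0.45449627]), 'torque': array([-0.05486769, -0.03731694,  0.01811682]), 'gripper_force': 0.0, 'finger_gap': 0.9971499097406469}
```

View pics/t0.png

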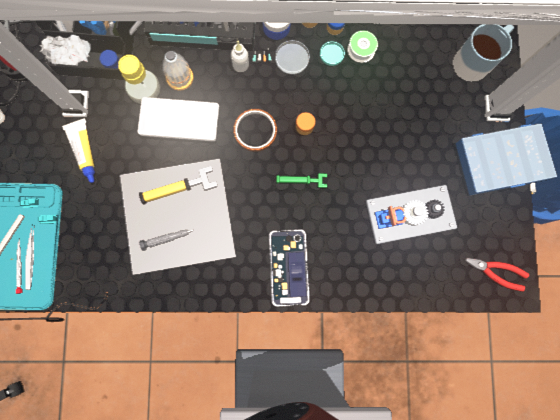

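View pics/s0.png

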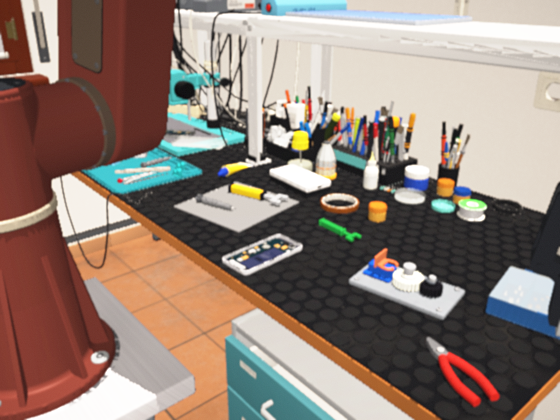

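The top view shows the yellow fork on the mat at (175,187), prongs to the right. The screwdriver is at (165,238). The module has the clip at about (397,215), the shaft at about (414,213) and the black gear at (435,208).

Candidates for the fork: yellow (175,187), which I choose; green (302,181), not meant; screwdriver (165,238); yellow tube (80,150). For the clip: copper (397,215), which I choose; copper ring (255,130); orange cap (305,123). The crop will check this.

```bash
python3 - <<'E'
from h import *
d=load('t0');im=d['pixels'];hsv=cv2.cvtColor(im,cv2.COLOR_RGB2HSV)
def blob(m,box,z,name):
    x0,y0,x1,y1=box; mm=np.zeros_like(m); mm[y0:y1,x0:x1]=m[y0:y1,x0:x1]
    c,_=cv2.findContours(mm,0,2); c=max(c,key=cv2.contourArea)
    P=np.array([cast(d,u,v,z)[:2] for u,v in c[:,0]],np.float32)
    r=cv2.minAreaRect(P); print(name,cv2.contourArea(c),np.round(r[0],1),np.round(r[1],1),round(r[2],1)); 
    return r
H,S,V=cv2.split(hsv)
blob(((H>20)&(H<35)&(S>120)&(V>90)).astype(np.uint8),(120,160,235,275),20,'yellow')
blob(((S<60)&(V>100)).astype(np.uint8),(110,150,245,280),4,'mat')
blob(((S<60)&(V>100)).astype(np.uint8),(355,175,465,250),10,'base')
blob(((H>100)&(H<130)&(S>120)&(V>70)).astype(np.uint8),(355,175,465,250),25,'blue')
blob(((H<18)&(S>90)&(V>90)).astype(np.uint8),(355,175,465,250),45,'copper')
blob(((S<60)&(V>215)).astype(np.uint8),(395,190,430,230),24,'whitegear')
blob((V<50).astype(np.uint8),(424,195,447,222),24,'black')
c1=cv2.resize(im[155:280,110:250],(390,348),interpolation=2);c2=cv2.resize(im[175:250,355:465],(400,273),interpolation=2)
o=np.zeros((348,790,3),np.uint8);o[:,:390]=c1;o[:273,390:]=c2;cv2.imwrite('pics/crop.png',o[:,:,::-1])
for u,v in [(190,187),(215,178),(414,213)]: print(cast(d,u,v,20))
E
```

```text
yellow 46.5 [561.3 273.2] [18.2 82.1] 19.5
mat 11493.0 [526.2 250.9] [245.7 225.7] 2.1
base 3728.0 [ 519.9 -210.3] [ 92.2 167. ] 11.1
blue 141.5 [ 507.  -149.4] [31.8 24.2] 11.1
copper 85.5 [ 512.3 -169.4] [35.1 30.9] 8.1
whitegear 985.5 [ 526.1 -207.7] [66.7 79.6] 87.9Traceback (most recent call last):
  File "<stdin>", line 16, in <module>
  File "<stdin>", line 5, in blob
ValueError: max() iterable argument is empty
```

```bash
python3 - <<'E'
from h import *
d=load('t0');im=d['pixels']
c1=cv2.resize(im[155:280,110:250],(390,348),interpolation=2);c2=cv2.resize(im[175:250,355:465],(400,273),interpolation=2)
o=np.zeros((348,790,3),np.uint8);o[:,:390]=c1;o[:273,390:]=c2;cv2.imwrite('pics/crop.png',o[:,:,::-1])
for y in (-70.5,109.5):
  for p in ([561,273,150],[505,-80,150]): print(y,inverse_kinematics(p,[np.pi,0,np.radians(y)]))
E
```

```text
-70.5 None
-70.5 [-2.94448227e-01  6.23344285e-02  1.94933812e+00 -4.44089210e-16
  1.12992011e+00  2.50680522e+00]
109.5 [ 3.40460953e-01  2.92313915e-01  1.68131907e+00 -4.44089210e-16
  1.16795967e+00  1.21749139e-04]
109.5 [-0.29444823  0.06233443  1.94933812  0.          1.12992011 -0.63478743]
```

View pics/crop.png

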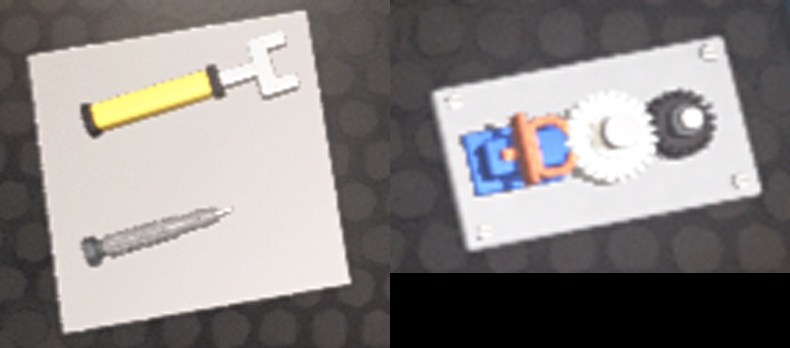

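The crop confirms the yellow fork, with its handle centre near px (165,191) and prong tips near (212,178). It also shows the copper clip on the blue shoe left of the white gear, with the shaft at about px (417,211). I'll move above the fork and look with the wrist camera.

```bash
python3 - <<'E'
from h import *
d=load('t0')
p=cast(d,164.9,190.9,24); q=cast(d,212,178,18); print(p,q,np.hypot(*(q-p)[:2]),np.degrees(np.arctan2(*(q-p)[1::-1])))
print('shaft',cast(d,417,211,46))
yaw=np.arctan2(*(q-p)[1::-1])+np.pi
goto([p[0],p[1],220],[np.pi,0,yaw]); pause(.2)
w=snap('wrist','w1'); print(w['K'],w['origin'],w['orientation'],read_state()['time_s'])
E
```

```text
[559.14263148 270.16584938  24.        ] [586.76165315 181.15504195  18.        ] 93.19728642415251 -72.76148929623857
shaft [ 519.1565102  -209.63922474   46.        ]
[[325.1922621    0.         279.10894055]
 [  0.         325.1922621  209.00468817]
 [  0.           0.           1.        ]] [538.29482144 342.16515495 362.36867119] [2.83921086e+00 6.18037362e-04 2.99921737e-01] 3.5
```

View pics/w1.png

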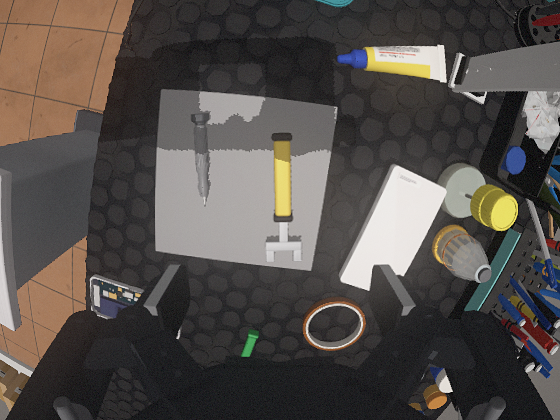

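The wrist view shows the fork upright in the image: handle from (282,135) to (283,220), prongs at (283,250). The screwdriver is well clear at (202,160). Next I'll measure it and grasp.

```bash
python3 - <<'E'
from h import *
d=load('w1');im=d['pixels'];H,S,V=cv2.split(cv2.cvtColor(im,cv2.COLOR_RGB2HSV))
m=((H>18)&(H<35)&(S>120)&(V>80)).astype(np.uint8); mm=np.zeros_like(m); mm[125:230,260:305]=m[125:230,260:305]
v,u=np.nonzero(mm); P=np.array([cast(d,a,b,24,True)[:2] for a,b in zip(u,v)],np.float32)
r=cv2.minAreaRect(P); print(r)
ends=[cast(d,282,135,24,True),cast(d,283,220,24,True),cast(d,283,261,18,True)]; print(np.round(ends,1))
c=np.array(r[0]); a=np.linalg.svd(P-P.mean(0),full_matrices=False)[2][0]; a*=-np.sign(a[1]); print('mean',P.mean(0),'yaw',np.degrees(np.arctan2(a[1],a[0])))
m=((S<60)&(V>110)).astype(np.uint8)
E
```

```text
((562.3807983398438, 274.2043151855469), (16.900569915771484, 80.92274475097656), 17.682817459106445)
[[548.4 318.8  24. ]
 [577.1 230.4  24. ]
 [593.2 179.5  18. ]]
mean [562.1986  274.79776] yaw -71.61114
```

```bash
python3 - <<'E'
from h import *
yaw=np.radians(-72); a=np.array([np.cos(yaw),np.sin(yaw)]); c=np.array([562.3,274.3])
g=c+14*a; o=[np.pi,0,yaw+np.pi]
gripper_to(0.5)
goto([*g,60],o)
print(move_linear([*g,7],v=60,contact_N=6), read_state()['tcp_pos'])
gripper_to(0.0); s=read_state(); print(s['finger_gap'],s['gripper_force'],s['tcp_pos'],s['contact_force'])
move_linear([*g,110],v=150); pause(.2)
s=read_state(); print(s['finger_gap'],s['gripper_force'],s['tcp_pos'],s['contact_force'],s['torque'],s['time_s'])
snap('wrist','w2')
E
```

```text
False [567.05890842 261.16352531   7.36743062]
0.1914432907096483 61.7391836643219 [567.35948286 261.23008327   7.82771832] [-0.14419962 -0.3629448   2.8280164 ]
0.19162837686634146 61.228694915771484 [565.48681714 260.58881983 108.23497587] [ 0.17681195  0.03647235 -1.32118646] [ 0.04991814 -0.05765948 -0.03275046] 7.0833
```

View pics/w2.png

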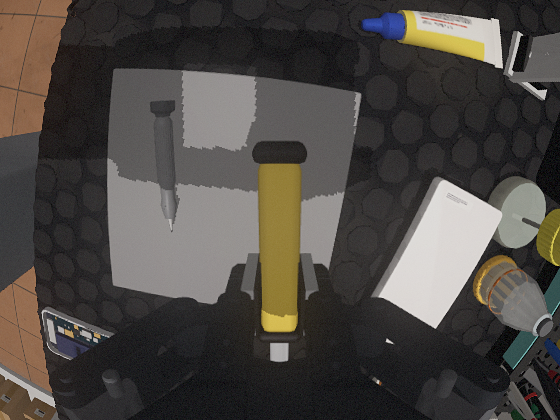

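Held at the expected width. Now I'll carry it high to behind the clip and take a look.

```bash
python3 - <<'E'
from h import *
yaw=np.radians(-78.9); a=np.array([np.cos(yaw),np.sin(yaw)]); G=np.array([520,-211.3])
o=[np.pi,0,yaw+np.pi]
goto([*(G-172*a),120],o); pause(.2)
s=read_state(); print(s['finger_gap'],s['gripper_force'],s['tcp_pos'],s['orientation'],s['time_s'])
w=snap('wrist','w3'); print(w['origin'],w['orientation']); t=snap('top','t3');sc=snap('scene','s3')
x=np.zeros((420,800,3),np.uint8)
x[:,:400]=cv2.resize(w['pixels'],(400,300))[:300].repeat(1,0) if 0 else cv2.copyMakeBorder(cv2.resize(w['pixels'],(400,300)),0,120,0,0,0)
x[:,400:]=np.vstack([cv2.resize(t['pixels'][150:260,270:470],(400,220)),cv2.resize(sc['pixels'][200:320,300:500],(400,240))[:200]])
cv2.imwrite('pics/m3.png',x[:,:,::-1])
E
```

```text
0.19719318085343698 61.23355507850647 [487.39204488 -41.61740199 120.03007403] [ 3.14136048e+00 -7.18779015e-05  1.76628236e+00] 8.5333
[473.98892458  32.77405401 262.41597248] [2.83927852e+00 3.64944599e-04 1.95345624e-01]
```

View pics/m3.png

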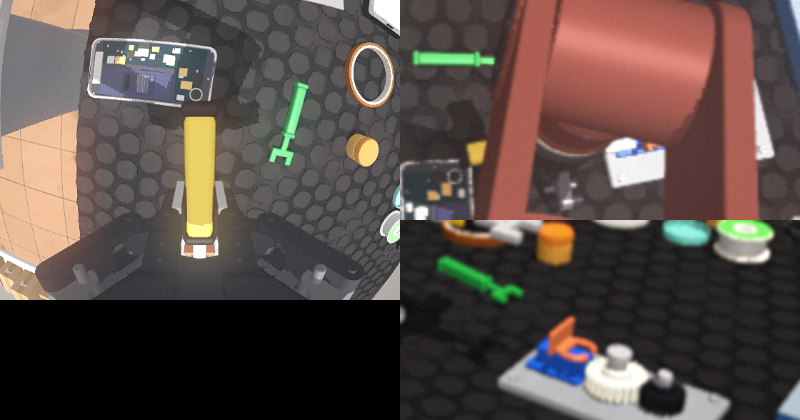

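The fork is held straight, the wrist camera is blocked by the gripper, and the scene camera sees the clip lip near (382,256) and the shaft top near (409,263). I'll cross-check the shaft position there, then descend.

```bash
python3 - <<'E'
from h import *
d=load('s3'); print('shaft',cast(d,409.5,263.5,46)); 
H,S,V=cv2.split(cv2.cvtColor(d['pixels'],cv2.COLOR_RGB2HSV))
m=((H<14)&(S>120)&(V>120)).astype(np.uint8); v,u=np.nonzero(m[230:300,360:400]); v+=230;u+=360
i=np.argsort(v)[:3]; print(u[i],v[i],'liptop',cast(d,u[i].mean(),v[i].mean(),51), 'leftmost',u.min(),v[u==u.min()])
yaw=np.radians(-78.9); a=np.array([np.cos(yaw),np.sin(yaw)]); G=np.array([520,-211.3])
print('expected lip',G-54*a, 'corners',G-54*a+19*np.array([-a[1],a[0]]),G-54*a-19*np.array([-a[1],a[0]]))
move_linear([*(G-172*a),37],v=120); pause(.2)
s=read_state(); print(s['finger_gap'],s['tcp_pos'],s['contact_force'])
e=snap('scene','s4'); cv2.imwrite('pics/s4c.png',cv2.resize(e['pixels'][200:320,290:470],(780,520),interpolation=2)[:,:,::-1])
E
```

```text
shaft [ 523.79910644 -212.77798371   46.        ]
[384 385 386] [248 248 248] liptop [ 527.67005633 -159.36642428   51.        ] leftmost 374 [256 257]
expected lip [ 509.60381381 -158.31019614] corners [ 528.24837442 -154.65227878] [ 490.95925319 -161.96811351]
0.194546410362487 [487.88060225 -42.71785188  38.0495798 ] [ 0.27175261 -0.34552216 -2.13808798]
```

View pics/s4c.png

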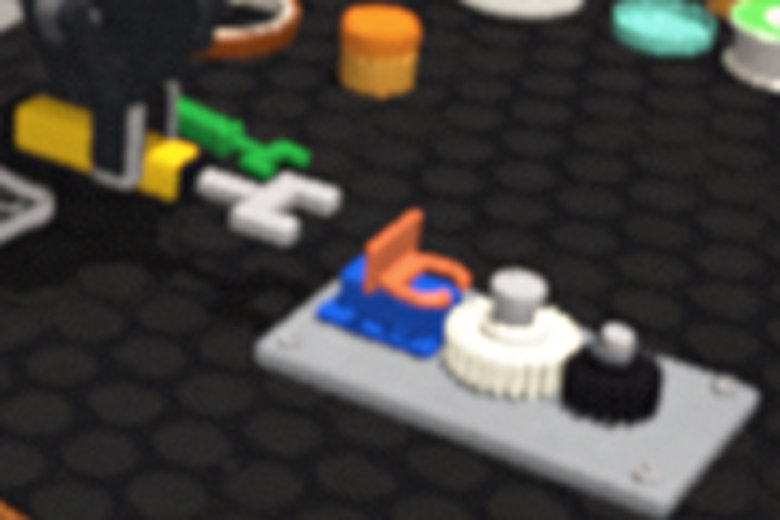

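The prongs are level with mid-lip and in line with the clip, so I'll push.

```bash
python3 - <<'E'
from h import *
yaw=np.radians(-78.9); a=np.array([np.cos(yaw),np.sin(yaw)]); G=np.array([520.8,-212])
def st():
    s=read_state(); p=s['tcp_pos']; print(round((p[:2]-G)@a,1),np.round(p,1),'F',np.round(s['contact_force'],1),'along',round(s['contact_force'][:2]@a,1),s['finger_gap'].round(3),s['time_s'])
print(move_linear([*(G-126*a),37],v=60,contact_N=15)); st()
print(move_linear([*(G-104*a),37],v=30,contact_N=18)); st()
e=snap('scene','s5'); cv2.imwrite('pics/s5c.png',cv2.resize(e['pixels'][200:320,290:470],(780,520),interpolation=2)[:,:,::-1])
E
```

```text
FalseTraceback (most recent call last):
  File "<stdin>", line 5, in <module>
  File "<stdin>", line 4, in st
AttributeError: 'float' object has no attribute 'round'
```

```bash
python3 - <<'E'
from h import *
yaw=np.radians(-78.9); a=np.array([np.cos(yaw),np.sin(yaw)]); G=np.array([520.8,-212])
def st():
    s=read_state(); p=s['tcp_pos']; print(round((p[:2]-G)@a,1),np.round(p,1),'F',np.round(s['contact_force'],1),'along',round(s['contact_force'][:2]@a,1),s['finger_gap'],s['time_s'])
st()
print(move_linear([*(G-104*a),37],v=30,contact_N=18)); st()
e=snap('scene','s5'); cv2.imwrite('pics/s5c.png',cv2.resize(e['pixels'][200:320,290:470],(780,520),interpolation=2)[:,:,::-1])
E
```

```text
-126.0 [496.5 -88.3  36.9] F [-0.  -0.  -0.5] along 0.0 0.19417679222795883 10.7083
False
-106.6 [ 500.2 -107.4   36.9] F [-0.4  9.4  1.5] along -9.3 0.19169080226532978 11.5917
```

View pics/s5c.png

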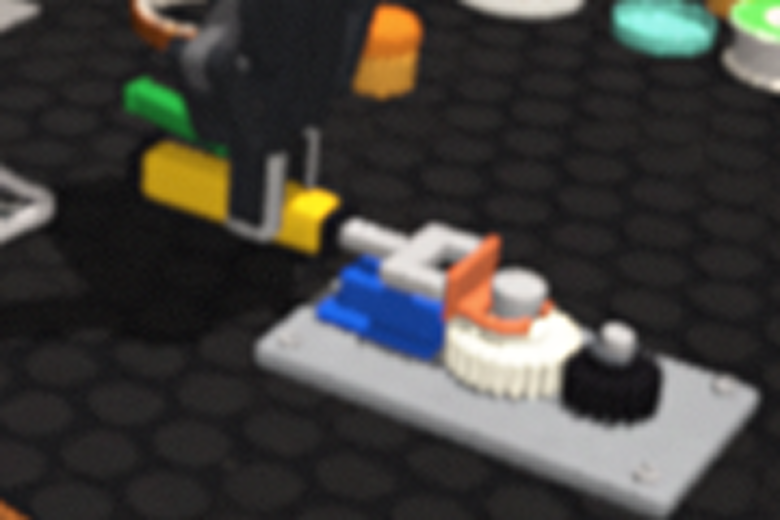

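The fork has pushed the clip round the shaft. I'll press on to the firm stop to be sure.

```bash
python3 - <<'E'
from h import *
yaw=np.radians(-78.9); a=np.array([np.cos(yaw),np.sin(yaw)]); G=np.array([520.8,-212])
def st():
    s=read_state(); p=s['tcp_pos']; print(round((p[:2]-G)@a,1),np.round(p,1),'F',np.round(s['contact_force'],1),'along',round(s['contact_force'][:2]@a,1),s['finger_gap'],s['time_s'])
pause(.2); st()
print(move_linear([*(G-97*a),37],v=15,contact_N=22)); st(); pause(.2); st()
e=snap('scene','s6'); cv2.imwrite('pics/s6c.png',cv2.resize(e['pixels'][200:320,290:470],(780,520),interpolation=2)[:,:,::-1])
E
```

```text
-106.7 [ 500.2 -107.4   36.9] F [-0.9 10.3  1.8] along -10.2 0.19421288192219713 11.8417
False
-106.2 [ 499.7 -107.9   36. ] F [-0.7 28.2  7.1] along -27.8 0.19278996889994948 12.4583
-106.2 [ 499.7 -107.9   36. ] F [-1.1 27.2  6.1] along -26.9 0.19669027589680285 12.6583
```

View pics/s6c.png

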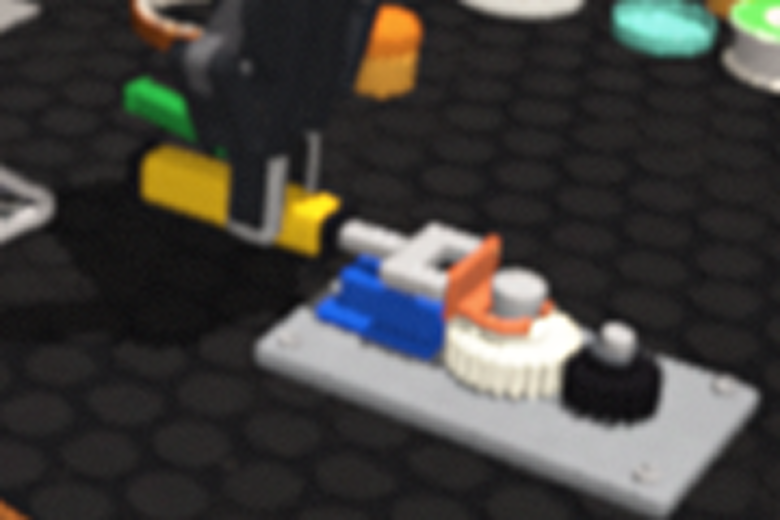

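This is a firm stop: 17 N more gave only 0.5 mm, at the expected home position. I'll retreat and lay the fork back where it came from.

```bash
python3 - <<'E'
from h import *
yaw=np.radians(-78.9); a=np.array([np.cos(yaw),np.sin(yaw)]); G=np.array([520.8,-212])
move_linear([*(G-165*a),38],v=80); move_linear([*(G-165*a),120],v=150)
y2=np.radians(-72); b=np.array([np.cos(y2),np.sin(y2)]); g=np.array([562.3,274.3])+14*b-10*np.array([.5,.5])
goto([*g,110],[np.pi,0,y2+np.pi]); move_linear([*g,25],v=120)
print(move_linear([*g,5.5],v=20,contact_N=5)); print(read_state()['tcp_pos'],read_state()['contact_force'])
gripper_to(0.5); pause(.2); move_linear([*g,160],v=120); pause(.3)
s=read_state(); print(s['time_s'],s['tcp_pos'])
w=snap('wrist','w7'); e=snap('scene','s7')
cv2.imwrite('pics/f.png',np.hstack([cv2.resize(w['pixels'],(400,300)),cv2.resize(e['pixels'][180:330,290:490],(400,300))])[:,:,::-1])
E
```

```text
True
[561.41522508 255.84951612   7.87812949] [ 0.62630727 -0.60461912  2.6310241 ]
19.5667 [561.41127061 255.92244985 159.48769637]
```

View pics/f.png

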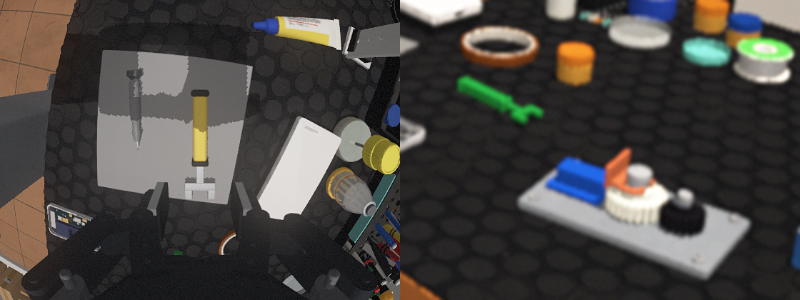

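The fork lies flat on the mat, the gripper is clear, and the clip is still home around the shaft.

```bash
python3 -c "
from bench import *
print(sign_off())"
```

```text
the job is handed in; nothing more can be done
None
```

The clip was pushed home to its firm stop with the fork, the fork was laid back flat on the grey mat and released, and the job was handed in at about 20 s; no verdict was returned.

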